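Hold a washed ink roller in the drying cradle

TASK

Dry the washed ink roller: first turn the red handle of the air valve from closed to the green half-open mark (45 degrees) and leave it there. Then lift the roller off its wooden rack, seat it lengthwise centred in the V of the sprung metal cradle so that it bears on both sloping faces, and press down on the roller until the cradle is at least halfway down on its springs. Finish while still holding it pressed down like that, touching the roller and not the cradle, and leave the other things on the bench where they are.

Things in the scene. Friction and masses are not known exactly. Their poses are not given: they have to be found in the camera images.
- valve: Air valve fixed to the bench: 90 mm square plate, white dial 84 mm across, its face 35 mm above the bench. Origin centred under it, z up. Dial marks: black at -x (closed), thick green 45 degrees counter-clockwise from that seen from above (half open, between -x and -y), black at -y (fully open). A pipe stub reaches 70 mm out on the +x side, 25 mm high.
- valve_handle (a joint): Opening angle, rad: 0 closed, grows counter-clockwise from above, 1.571 fully open, half-open mark 0.785. Starts between 0 and 0.3. Light friction (0.06 N m), stays where left. Handle: red bar 66 mm long, 14 mm wide, from 45 to 77 mm above the bench, centred on the turning axis, pointer end white; at 0 it lies along the valve's x axis, white end to -x.
- valve_grip (a point): Point on the valve's turning axis inside the bar handle, 65 mm above the bench, 12 mm below the bar's top; the place to pinch it across its 14 mm width, from above. It turns with the handle: its x axis lies along the bar (white end at -x), z up.
- rack: Wooden rack fixed to the bench that carries the roller by its journals: base plate 80 x 180 x 8 mm, two end plates 8 mm thick at y = -78 and +78 mm, 50 mm wide, 65 mm high, each with an open-topped notch 18 mm wide whose floor is 53 mm above the bench. Origin at the centre of the underside, y along the roller.
- roller: Ink roller, loose: green barrel 40 mm in diameter and 130 mm long, with a steel journal 14 mm in diameter and 30 mm long at each end (190 mm over all), about 0.35 kg. Origin at its middle on its axis; its y axis is its long axis (x and z turn as it rolls). It starts lying in the rack, axis 60 mm above the bench, free space of 32 mm under the barrel.
- cradle_base: Grey base plate of the drying cradle, fixed to the bench, 90 x 150 x 14 mm. Origin at the centre of the underside, y along the V, z up. A brass fitting with a short pipe sticks out to 70 mm on its +x side, up to 16 mm high.
- cradle (a joint): How far the sprung V-cradle is pressed down, m: 0 fully up, 0.012 at its stop. The roller's own weight sinks it about 2 mm; halfway (0.006) needs about 6 N of push on top of the weight, the stop about 15 N. The V also floats up to 4 mm to either side (along the cradle's x, light centring spring, 0.4 N per mm) and so centres itself under the roller.
- seat (a point): Where the middle of the roller's axis lies when it is seated and centred in the V; moves with the cradle, 85 mm above the bench when up. y along the V, z up. Two aluminium V supports, each 25 mm long, centred at y = -42.5 and +42.5 mm, leave a 60 mm gap for the fingers; in the gap there is only a beam 36 mm wide, its top 41 mm below the seat.
- v_mouth (a point): Point over the middle of the V, level with the upper edges of its faces, 4 mm above the seat. The V is 90 degrees: two faces slope up at 45 degrees, -x (colliders cradle_c3, c4) and +x (cradle_c5, c6), on both supports. It is 64 mm wide at the mouth; outermost corners 39 mm out. Contact lines lie 14 mm either side of the seat and 14 mm below it.
- ink_can_a: Bystander: ink can, 84 mm across, 75 mm high; origin under its centre.
- ink_can_b: Bystander: ink can with red lid, 72 mm across, 60 mm high; origin under its centre.
- jar: Bystander: amber jar, 56 mm across, 85 mm high; origin under its centre.
- copper_plate: Bystander: copper printing plate, 90 x 70 x 5 mm, flat on the bench; origin under its centre.
- ink_knife: Bystander: ink knife (spatula), 200 mm long, lying along its x axis.
- brush: Bystander: brush, 180 mm long, lying along its x axis.
- wax_block: Bystander: wooden block 50 x 80 x 30 mm; origin under its centre.

How it is judged:
On the way, in this order (a step that is already met when the one before it is completed fails the run):
1. the valve handle is set to the half-open mark, within 8 degrees, and stands still (value of joint valve_handle between 0.645 and 0.925 rad and velocity of joint valve_handle between -0.1 and 0.1 rad/s), for 0.4 s.
2. the roller is lifted off the rack in the fingers (height (world z) of roller above 0.09 m and contact force between roller and the fingers above 1 N and contact force between roller and rack below 0.1 N), for 0.1 s.
At the end, for the whole second after the job is handed in: Robot pressing on the roller (over 2 N), not the cradle (under 1 N). Roller still in the V: in line within 0.04 rad, centred within 15 mm, down within 2 mm, over 1.5 N on both its near and its far face; cradle at least 5 mm down of 12; valve within 8 degrees of the 45 degree mark (value of joint valve_handle between 0.645 and 0.925 rad and value of joint cradle above 0.005 m and (contact force between roller and cradle_c3 above 1.5 N or contact force between roller and cradle_c4 above 1.5 N) and (contact force between roller and cradle_c5 above 1.5 N or contact force between roller and cradle_c6 above 1.5 N) and angle between the y axis of roller and the y axis of seat, either way round below 0.04 rad and y of roller in the frame of seat between -0.015 and 0.015 m and distance between roller and seat below 0.016 m and z of roller in the frame of seat below 0.002 m and linear speed of roller below 0.02 m/s and (contact force between roller and the fingers above 2 N or contact force between roller and the arm above 2 N) and contact force between cradle_base and the fingers below 1 N and contact force between cradle_base and the arm below 1 N); the arm keeps its last pose, push and grip.
It fails at once if a bystander on the bench is moved by more than 30 mm (distance of any of ink_can_a, ink_can_b, jar, copper_plate, ink_knife, brush, wax_block from where it was at the start of the episode above 0.03 m).
It also fails if it takes over 67 s, if anything falls off the work surface, if the arm or the gripper's body presses on something with over 40 N, if the wrist force passes 120 N, or if a joint passes its speed limit or range.

ROBOT

A 7-joint arm with a two-finger parallel gripper is mounted at the origin on the work surface. World frame = base frame: x ahead of the robot, y to its left, z up, the work surface at z = 0. Lengths are in m, angles in rad, forces in N, time in s.
With the tool pointing down it reaches from about 0.425 to 0.925 m from the base axis. Payload 6.8 kg.
Tool frame: the origin (TCP) lies on the centre line of the jaws, within the pads' length; the fingertips stand 25 mm ahead of it and the grasp point (between the pads) lies 6 mm ahead of it; z points along the fingers, y is the direction in which the jaws open and shut (so a half turn about z gives the same grasp; the last joint's range is limited). The gripper opens to 85 mm and grips with 20 to 120 N. Pads are 22 mm wide; open, the fingers measure 114 mm over their backs; the gripper's body (76 mm by 85 mm) begins 54 mm behind the grasp point. The pads swing forward as they close: fully open they stand 13 mm farther back than shut.
Start: joints at [1, 0.477, 0.022, 1.555, -0.011, 1.109, -0.083], TCP at [0.301, -0.604, 0.256] pointing down, gripper open.
Joint ranges: [-2.96, 2.96], [-0.34, 2.1], [-1.41, 1.46], [0.24, 2.44], [-1.37, 4.51], [0.17, 1.92], [-2.96, 2.96]. Speed limits (rad/s): [2.39, 2.39, 3.14, 3.14, 3.14, 3.14, 3.14].

INTERFACE

Orientations are given as a unit quaternion [w, x, y, z].
In Python, from station import status, cams, order, models gives the robot as it stands.
- The arm moves only by the tool move_arm, never from a script. Its argument "steps" is one flat list of numbers, 7 for each row, row after row: the gripper's target within -1 to 1 (fully open at 1, half-way at 0, shut at -1), then the shift along the world's x, y, z in cm, then the turn, a rotation vector about the world's x, y, z in degrees. A call has 1 to 8 rows; each row shifts and turns the commanded pose from where the row before left it; what a row does not reach is not made up. A row lasts 1/10 s, in which the tool goes at most 50 mm and 8.59 degrees, less where a joint would pass 70% of its speed; a pose out of reach is approached as far as the arm can. A call with a gripper value outside its range is refused whole. The fingers move at their own pace and stop on an object; "newtons" is the grip in N (left out, the last holds). Time passes only in rows, so rows that do not move let the fingers close. It gives the time, the measured TCP pose, the force and the opening at its end, in the units of the state.
- status.get_obs(): the state, without advancing time (a new reading comes with each control period).
- cams.read_camera(name): name is "scene" or "top" or "wrist"; returns a dict with "pixels" (480x640x3 uint8, red, green, blue), "mtx" (3x3 intrinsics, pixels), "dist_coeffs" ([k1, k2, p1, p2, k3] as OpenCV has them; the pictures are not rectified), "T" (4x4, takes a point from camera to world coordinates); the wrist camera has in their place "T_tool_cam" (4x4, takes a point from camera to tool coordinates, whose origin is the TCP and whose axes are the flange's). Camera axes: x right, y down, z forward; pixel columns grow to the right and rows downward; lengths in m; the calibration is good to about 2 mm. A picture is of the moment at which its call begins: read the wrist's pose just before it. There is no depth.
- order.hand_in(): hands the job in, once; it reports no verdict.
Trained networks look in the newest picture that a camera, given by its name, has taken for a name from the list of things; names that differ only in an ending like _2 or _b are one class to them, and where a whole thing is asked for, a point or a joint stands for the part that bears it (a point fixed in the world has none). Each returns a list of dicts, best first, with "score" (0 to 1); they miss things now and then, are a little off and sometimes report something else, mostly with a low value. They report only what shows in the picture. A call takes as long as a camera call.
- models.silhouettes(camera, query): "region" (480x640 bool, what is visible of it) and "box" ([centre column, centre row, width, height] in pixels, round what is visible of it).
- models.place_of(camera, query): "position" ([row, column] in pixels: a listed point, or the origin of a listed thing).
The state is a dict: "t": time; "q": joint angles; "joint_vel": joint speeds; "joint_torque": joint torques, N m; "eef_pos": TCP position; "tool_rot": TCP orientation; "contact_force": force on the tool from outside, world axes, zero at the start; "torque": the same for the moment, N m; "gripper_width": opening from 0.0 (shut) to 1.0 (fully open).
Only numpy, scipy, OpenCV 4.12 (cv2) and the standard library are available. Lean on these libraries where they do the work, as an engineer would, in place of code of your own. Each camera call takes 0.05 s, during which the arm holds its last target.

## Working session

There is one attempt and no reset: what is moved stays moved. The work goes in short steps, Python scripts to look and compute and a tool call to move; the robot and the scene stay as the last step left them, time stands still between calls to the robot, and variables do not carry over. Pictures are saved under pics/ and viewed, and the job is handed in when it is done.

Besides the shell and the picture viewer there is one more tool, called after "Emit:" as name(argument=value, ...), one argument or row to a line, values as JSON. move_arm: Moves the arm, as the interface text tells. Its arguments: {"type":"object","properties":{"steps":{"type":"array"},"newtons":{"type":"number"}},"required":["steps"]}

```bash
ls; mkdir -p pics; python3 - <<'E'
from station import status,cams,models
import cv2
o=status.get_obs(); print({k:(v if not hasattr(v,'round') else v) for k,v in o.items()})
for n in ["scene","top"]:
    c=cams.read_camera(n); cv2.imwrite(f"pics/{n}0.png",c["pixels"][:,:,::-1]); print(n,c["mtx"],c["dist_coeffs"],c["T"])
    for q in ["valve","valve_handle","valve_grip","rack","roller","cradle_base","seat","v_mouth","ink_can_a","jar","copper_plate","ink_knife","brush","wax_block"]:
        r=models.place_of(n,q); print(q,[(x["position"],round(x["score"],2)) for x in r[:3]])
print(status.get_obs()["t"])
E
```

```text
pics
{'t': 0.0, 'q': array([ 0.99988404,  0.47781138,  0.02232817,  1.55645029, -0.01146814,
        1.1092941 , -0.08309037]), 'joint_vel': array([-6.04433737e-04, -1.58442557e-04,  2.30085069e-05,  3.94424342e-04,
        3.95513799e-04, -6.35630279e-04, -1.13234272e-03]), 'joint_torque': array([-6.42322320e-04, -5.96440315e+01,  1.60756968e+00, -2.81198663e+01,
        1.24169749e-02,  9.28861904e-03,  2.40048348e-05]), 'eef_pos': array([ 0.30110987, -0.60350852,  0.25531839]), 'tool_rot': array([-8.71298721e-04,  9.73338062e-01,  2.29373441e-01, -2.87493664e-04]), 'contact_force': array([ 0.45283579, -0.57715201, -0.77356266]), 'torque': array([ 0.01140873,  0.00096442, -0.01035027]), 'gripper_width': 1.0012602572787292}
scene [[454.01482386   0.         321.46117761]
 [  0.         454.01482386 234.81287595]
 [  0.           0.           1.        ]] [-0.10316597  0.          0.          0.          0.        ] [[ 0.82252505  0.33699072 -0.45813732  1.15784898]
 [ 0.56829584 -0.51843183  0.63895875 -0.83895177]
 [-0.0221898  -0.7859171  -0.61793359  0.88655475]
 [ 0.          0.          0.          1.        ]]
valve [([265.4, 341.7], 0.66)]Traceback (most recent call last):
  File "<stdin>", line 7, in <module>
ValueError: it knows: brush, copper_plate, cradle_base, ink_can, ink_knife, jar, rack, roller, seat, v_mouth, valve, valve_grip, wax_block
```

```bash
cat > h.py <<'E'
import numpy as np, cv2
from station import status,cams,models
from scipy.spatial.transform import Rotation as R
def pix2ray(c,rc,T=None):
    T=np.array(c["T"] if T is None else T)
    u=cv2.undistortPoints(np.array([[[rc[1],rc[0]]]],float),np.array(c["mtx"]),np.array(c["dist_coeffs"]))[0,0]
    return T[:3,3],T[:3,:3]@np.array([u[0],u[1],1.])
def at_z(c,rc,z,T=None):
    o,d=pix2ray(c,rc,T); return o+d*(z-o[2])/d[2]
def proj(c,p,T=None):
    T=np.linalg.inv(np.array(c["T"] if T is None else T)); p=np.atleast_2d(p)
    r=cv2.projectPoints(p.astype(float),cv2.Rodrigues(T[:3,:3])[0],T[:3,3],np.array(c["mtx"]),np.array(c["dist_coeffs"]))[0]
    return r[:,0,:]
def toolT(o):
    q=o["tool_rot"]; T=np.eye(4); T[:3,:3]=R.from_quat([q[1],q[2],q[3],q[0]]).as_matrix(); T[:3,3]=o["eef_pos"]; return T
def wrist():
    o=status.get_obs(); c=cams.read_camera("wrist"); c["T"]=toolT(o)@np.array(c["T_tool_cam"]); return c,o
E
python3 - <<'E'
from h import *
Z=dict(valve=0,valve_grip=.065,rack=0,roller=.06,cradle_base=0,seat=.085,v_mouth=.089,ink_can=0,jar=0,copper_plate=0,ink_knife=0,brush=0,wax_block=0)
for n in ["scene","top"]:
    c=cams.read_camera(n); cv2.imwrite(f"pics/{n}0.png",c["pixels"][:,:,::-1]); print(n,c["T"])
    for q in Z:
        r=models.place_of(n,q); print(q,[(x["position"],round(x["score"],2),at_z(c,x["position"],Z[q]).round(3)[:2]) for x in r[:3]])
E
```

```text
scene [[ 0.82252505  0.33699072 -0.45813732  1.15784898]
 [ 0.56829584 -0.51843183  0.63895875 -0.83895177]
 [-0.0221898  -0.7859171  -0.61793359  0.88655475]
 [ 0.          0.          0.          1.        ]]
valve [([262.1, 340.1], 0.72, array([0.62 , 0.001]))]
valve_grip [([245.8, 340.1], 0.79, array([ 0.622, -0.002]))]
rack [([212.3, 355.3], 0.74, array([0.526, 0.241]))]
roller [([194.0, 358.4], 0.95, array([0.523, 0.263]))]
cradle_base [([293.0, 247.6], 0.63, array([ 0.477, -0.245]))]
seat [([265.4, 244.9], 0.95, array([ 0.468, -0.229]))]
v_mouth [([267.1, 237.7], 0.7, array([ 0.46 , -0.248]))]
ink_can [([231.5, 401.8], 0.8, array([0.705, 0.231])), ([328.3, 318.4], 0.72, array([ 0.71 , -0.239])), ([233.7, 277.3], 0.62, array([0.379, 0.006]))]
jar [([291.6, 387.5], 0.58, array([ 0.794, -0.03 ]))]
copper_plate [([235.0, 279.0], 0.63, array([0.388, 0.004]))]
ink_knife [([174.0, 357.4], 0.68, array([0.402, 0.461]))]
brush [([336.5, 162.6], 0.6, array([ 0.4  , -0.482]))]
wax_block []
top [[ 0.02867228 -0.99847993  0.04707161  0.47151934]
 [-0.99939267 -0.02770187  0.02114008 -0.0226
[... 345 characters left out ...]
 [([272.5, 395.7], 0.82, array([ 0.476, -0.234])), ([276.9, 400.9], 0.4, array([ 0.462, -0.251]))]
seat [([278.5, 401.1], 0.92, array([ 0.458, -0.241])), ([253.1, 236.2], 0.55, array([0.52 , 0.261]))]
v_mouth [([225.8, 326.2], 0.31, array([ 0.611, -0.011]))]
ink_can [([198.7, 249.7], 0.94, array([0.698, 0.237])), ([203.8, 402.2], 0.89, array([ 0.694, -0.25 ]))]
jar [([172.2, 331.2], 0.82, array([ 0.79 , -0.021]))]
copper_plate []
ink_knife [([254.3, 234.4], 0.71, array([0.519, 0.28 ])), ([287.4, 170.5], 0.63, array([0.407, 0.481])), ([222.2, 325.0], 0.58, array([ 0.629, -0.006]))]
brush [([297.3, 471.9], 0.8, array([ 0.404, -0.477]))]
wax_block [([229.4, 181.5], 0.74, array([0.594, 0.453]))]
```

```bash
ls pics
```

```text
scene0.png
top0.png
```

View pics/top0.png

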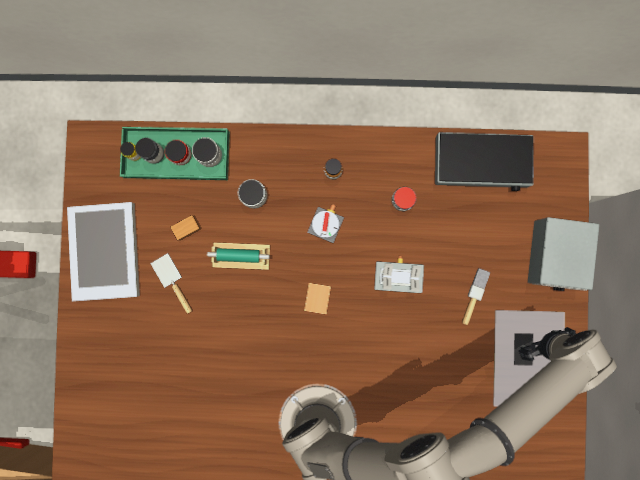

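View pics/scene0.png

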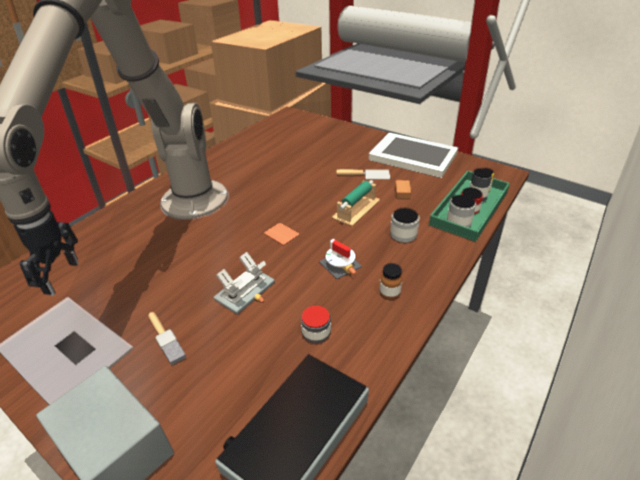

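Emit:
move_arm(
  steps=[1, 2, 4.5, 0.6, 0, 0, 8, 1, 2, 4.5, 0.6, 0, 0, 8, 1, 2, 4.5, 0.6, 0, 0, 8, 1, 2, 4.5, 0.6, 0, 0, 8, 1, 2, 4.5, 0.6, 0, 0, 8, 1, 2, 4.5, 0.6, 0, 0, 8, 1, 2, 4.5, 0.6, 0, 0, 8, 1, 2, 4.5, 0.6, 0, 0, 8],
)

```text
t: 2.3
eef_pos: [0.4618, -0.2422, 0.3049]
tool_rot: [0.0, 0.702, 0.712, 0.0]
contact_force: [0.8, -0.9, 0.4]
gripper_width: 0.996
```

```bash
python3 - <<'E'
from h import *
Z=dict(valve=0,valve_grip=.065,cradle_base=0,seat=.085,v_mouth=.089)
c,o=wrist(); print(o["t"],o["eef_pos"],o["tool_rot"],o["q"]); print(c["T_tool_cam"],c["mtx"],c["dist_coeffs"])
cv2.imwrite("pics/w1.png",c["pixels"][:,:,::-1])
for q in Z:
    r=models.place_of("wrist",q); print(q,[(x["position"],round(x["score"],2),at_z(c,x["position"],Z[q]).round(4)[:2]) for x in r[:3]])
E
```

```text
2.3 [ 0.46184506 -0.24220192  0.30492341] [4.59818595e-04 7.01972510e-01 7.12203892e-01 7.60905321e-06] [ 0.67288979  0.20064463 -0.35605315  1.84152162  0.07799505  1.11208081
  0.30334231]
[[-6.14114097e-04 -9.55913016e-01 -2.93649328e-01  7.50825177e-02]
 [ 9.99999595e-01 -3.93833722e-04 -8.09275022e-04  2.08138926e-04]
 [ 6.57947520e-04 -2.93649706e-01  9.55912871e-01 -1.18213993e-01]
 [ 0.00000000e+00  0.00000000e+00  0.00000000e+00  1.00000000e+00]] [[368.96798561   0.         316.97327572]
 [  0.         368.96798561 234.44776042]
 [  0.           0.           1.        ]] [-0.00978119  0.          0.          0.          0.        ]
valve []
valve_grip []
cradle_base [([191.9, 321.1], 0.59, array([ 0.4668, -0.2457]))]
seat [([205.4, 318.7], 0.66, array([ 0.4636, -0.2427]))]
v_mouth [([204.5, 318.3], 0.86, array([ 0.4631, -0.2409]))]
```

View pics/w1.png

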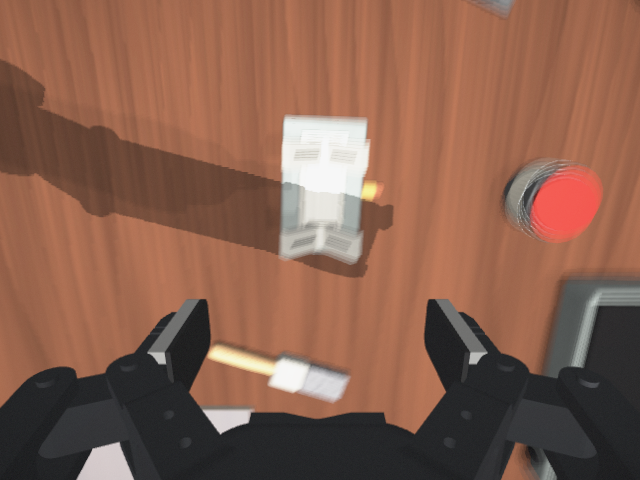

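```bash
python3 - <<'E'
from h import *
Z=dict(cradle_base=0,seat=.085,v_mouth=.089)
c,o=wrist(); print(o["t"],o["eef_pos"])
im=c["pixels"][:,:,::-1]
cv2.imwrite("pics/w2.png",cv2.resize(im[90:290,220:440],None,fx=3.6,fy=3,interpolation=cv2.INTER_CUBIC)[:600,:800])
for q in Z:
    r=models.place_of("wrist",q); print(q,[(x["position"],round(x["score"],2),at_z(c,x["position"],Z[q]).round(4)[:2]) for x in r[:3]])
E
```

```text
2.6 [ 0.46065794 -0.24538675  0.30412074]
cradle_base [([187.7, 322.6], 0.92, array([ 0.4668, -0.2438]))]
seat [([205.1, 319.7], 0.79, array([ 0.463 , -0.2454]))]
v_mouth [([201.8, 320.1], 0.69, array([ 0.4633, -0.2414]))]
```

View pics/w2.png

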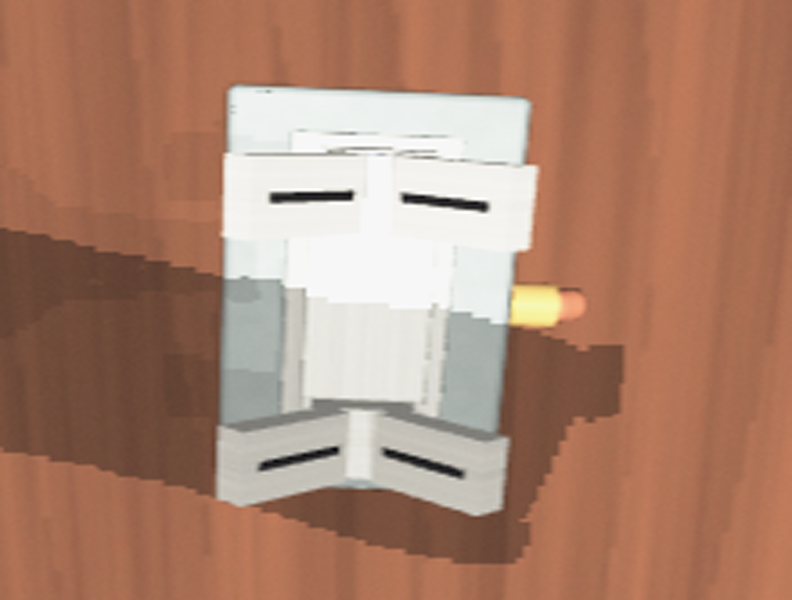

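```bash
python3 - <<'E'
from h import *
from scipy.optimize import least_squares
c,o=wrist(); print(o["eef_pos"])
def P(x,y): return np.array([220+x/3.6,90+y/3])
obs=[(P(230,86),(-.045,.075,.014)),(P(529,98),(.045,.075,.014)),
# centre of black slots? face mid: contact line area; V valley line ends at top? skip
(P(224,153),(-.039,.055,.085)),(P(538,166),(.039,.055,.085)),(P(531,250),(.039,.030,.085)),(P(224,235),(-.039,.030,.085)),
(P(220,428),(-.039,-.030,.085)),(P(508,437),(.039,-.030,.085)),(P(217,497),(-.039,-.055,.085)),(P(503,512),(.039,-.055,.085))]
def f(p,full=False):
    R_=R.from_euler('z',p[2]).as_matrix()
    pts=np.array([R_@np.array(m)+[p[0],p[1],0] for _,m in obs])
    pts[2:,2]+=p[3]
    return (proj(c,pts)-np.array([a for a,_ in obs])).ravel()
r=least_squares(f,[.465,-.245,0,0],loss='soft_l1'); print(r.x,np.degrees(r.x[2])); print(r.fun.reshape(-1,2).round(1))
E
```

```text
[ 0.46070377 -0.2452877   0.30402804]
[ 0.46608299 -0.2440774  -0.04278601 -0.00268928] -2.451457668302042
[[-0.7 -0.6]
 [ 1.2 -0.3]
 [ 0.4  0.2]
 [ 0.1  0.2]
 [-0.4  0.1]
 [-0.2  0.9]
 [-0.3 -0.6]
 [ 0.5  0.1]
 [-0.   0.7]
 [-0.2 -0.7]]
```

Emit:
move_arm(
  steps=[1, 2.6, 3.7, -0.8, 0, 0, 0, 1, 2.6, 3.7, -0.8, 0, 0, 0, 1, 2.6, 3.7, -0.8, 0, 0, 0, 1, 2.6, 3.7, -0.8, 0, 0, 0, 1, 2.6, 3.7, -0.8, 0, 0, 0, 1, 2.6, 3.7, -0.8, 0, 0, 0, 1, 0, 0, 0, 0, 0, 0, 1, 0, 0, 0, 0, 0, 0],
)

```text
t: 3.65
eef_pos: [0.6174, -0.0212, 0.2555]
tool_rot: [-0.001, 0.703, 0.711, -0.0]
contact_force: [-1.4, -0.7, 0.5]
gripper_width: 1.001
```

```bash
python3 - <<'E'
from h import *
Z=dict(valve=0,valve_grip=.065)
c,o=wrist(); print(o["t"],o["eef_pos"])
im=c["pixels"][:,:,::-1]
cv2.imwrite("pics/w3.png",im)
for q in Z:
    r=models.place_of("wrist",q); print(q,[(x["position"],round(x["score"],2),at_z(c,x["position"],Z[q]).round(4)[:2]) for x in r[:3]])
E
```

```text
3.65 [ 0.61744642 -0.02122746  0.25554133]
valve []
valve_grip [([201.8, 326.4], 0.58, array([ 0.6251, -0.0117]))]
```

View pics/w3.png

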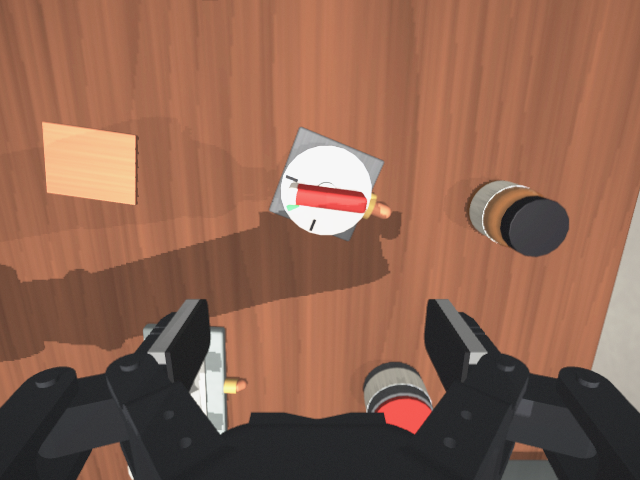

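```bash
python3 - <<'E'
from h import *
c,o=wrist(); print(o["eef_pos"])
im=c["pixels"][:,:,::-1]
cv2.imwrite("pics/w4.png",cv2.resize(im[115:255,255:405],None,fx=4,fy=4,interpolation=cv2.INTER_CUBIC))
s=models.silhouettes("wrist","valve_grip"); print([(x["score"],x["box"]) for x in s])
E
```

```text
[ 0.61699278 -0.02411776  0.25635396]
[(0.62, [325.2, 194.8, 79.6, 33.3])]
```

View pics/w4.png

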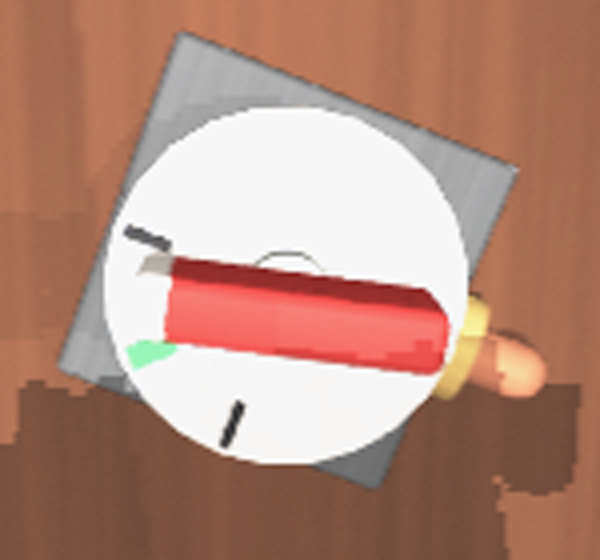

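```bash
python3 - <<'E'
from h import *
c,o=wrist(); print(o["eef_pos"])
def W(x,y,z): return at_z(c,(115+y/4,255+x/4),z)
def ang(a,b): d=b-a; return np.degrees(np.arctan2(d[1],d[0])).round(2)
print("centre dial",W(286,286,.035))
# fit circle
pts=[W(*p,.035) for p in [(104,286),(468,286),(286,107),(283,465)]]; print(np.mean(pts,0),np.linalg.norm(pts[0]-pts[1]),np.linalg.norm(pts[2]-pts[3]))
ctr=np.mean(pts,0)
print("closed",ang(W(147,239,.035),ctr),ang(W(125,230,.035),W(170,248,.035)))
print("open",ang(W(232,424,.035),ctr)-90,ang(W(225,446,.035),W(240,403,.035))-90)
print("green",ang(W(150,352,.035),ctr)-45)
print("bar",ang(W(165,342,.077),W(440,375,.077)),ang(W(172,275,.077),W(447,318,.077)),W(172,256,.077),W(165,342,.077),W(440,375,.077),W(447,318,.077))
print("plate",ang(W(180,32,.0),W(518,168,.0)),ang(W(60,370,0),W(180,32,0)))
for q in ["scene","top"]:pass
E
```

```text
[ 0.6170576  -0.02388171  0.25662608]
centre dial [ 0.62579313 -0.00684218  0.035     ]
[ 0.62562434 -0.00758142  0.035     ] 0.08433798380881158 0.08358631275512826
closed -19.7 -21.58
open -20.709999999999994 -18.459999999999994
green -19.52
bar -6.64 -8.61 [0.60158714 0.00630715 0.077     ] [ 0.59998461 -0.01136808  0.077     ] [ 0.65675626 -0.01798046  0.077     ] [ 0.65766461 -0.00604078  0.077     ]
plate -20.85 69.32
```

Emit:
move_arm(
  steps=[1, 0.1, 0.2, -1, 0, 0, -8.5, 1, 0.1, 0.2, -1, 0, 0, -8.5, 1, 0.1, 0.2, -1, 0, 0, -8.5, 1, 0.1, 0.2, -1, 0, 0, -8.5, 1, 0.1, 0.2, -1, 0, 0, -8.5, 1, 0.1, 0.2, -1, 0, 0, -8.5, 1, 0.1, 0.2, -1, 0, 0, -8.5, 1, 0.1, 0.2, -1, 0, 0, -8.5],
)

```text
t: 4.75
eef_pos: [0.6254, -0.0068, 0.1763]
tool_rot: [0.0, 0.981, 0.192, 0.0]
contact_force: [0.3, 0.3, 0.4]
gripper_width: 1.002
```

Emit:
move_arm(
  steps=[1, 0, 0, -1.4, 0, 0, -7.6, 1, 0, 0, -1.4, 0, 0, -7.6, 1, 0, 0, -1.4, 0, 0, -7.6, 1, 0, 0, -1.4, 0, 0, -7.6, 1, 0, 0, 0, 0, 0, 0, 1, 0, 0, 0, 0, 0, 0],
)

```text
t: 5.35
eef_pos: [0.6254, -0.0064, 0.1207]
tool_rot: [0.0, 0.998, -0.067, 0.0]
contact_force: [-0.3, 0.1, 0.4]
gripper_width: 0.999
```

```bash
python3 - <<'E'
from h import *
c,o=wrist(); print(o["t"],o["eef_pos"],o["q"]); t=toolT(o); print("jaw yaw",np.degrees(np.arctan2(t[1,1],t[0,1])),t[:3,2])
im=c["pixels"][:,:,::-1]
cv2.imwrite("pics/w5.png",im)
E
```

```text
5.35 [ 0.62538302 -0.00641444  0.1207164 ] [-0.04547258  0.54722826 -0.05947068  1.78633936  0.04310567  0.80920539
 -1.83151698]
jaw yaw -97.71729028290649 [ 9.45406535e-05 -2.54132008e-04 -9.99999963e-01]
```

View pics/w5.png

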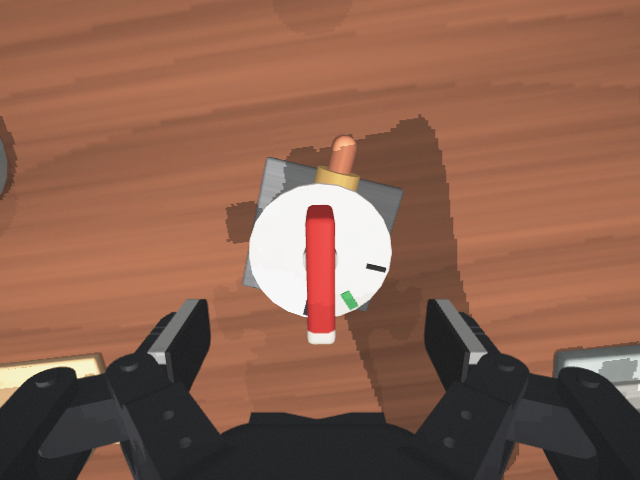

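Emit:
move_arm(
  steps=[1, 0, -0.1, -1.6, 0, 0, 0, 1, 0, 0, -1.6, 0, 0, 0, 1, 0, 0, -1.6, 0, 0, 0, 1, 0, 0, 0, 0, 0, 0, -1, 0, 0, 0, 0, 0, 0, -1, 0, 0, 0, 0, 0, 0, -1, 0, 0, 0, 0, 0, 0, -1, 0, 0, 0, 0, 0, 0],
  newtons=30,
)

```text
t: 6.2
eef_pos: [0.6258, -0.007, 0.0729]
tool_rot: [-0.0, 0.998, -0.069, 0.001]
contact_force: [-0.0, -0.3, 0.3]
gripper_width: 0.332
```

Emit:
move_arm(
  steps=[-1, 0, 0, 0, 0, 0, 0, -1, 0, 0, 0, 0, 0, 0, -1, 0, 0, 0, 0, 0, 0, -1, 0, 0, 0, 0, 0, 0],
)

```text
t: 6.6
eef_pos: [0.6255, -0.0079, 0.0729]
tool_rot: [0.0, 0.998, -0.069, 0.0]
contact_force: [-1.5, -3.6, 5.9]
gripper_width: 0.161
```

Emit:
move_arm(
  steps=[-1, 0, 0, 0, 0, 0, 5.4, -1, 0, 0, 0, 0, 0, 5.4, -1, 0, 0, 0, 0, 0, 5.4, -1, 0, 0, 0, 0, 0, 5.4, -1, 0, 0, 0, 0, 0, 5.4, -1, 0, 0, 0, 0, 0, 5.4, -1, 0, 0, 0, 0, 0, 0, -1, 0, 0, 0, 0, 0, 0],
)

```text
t: 7.4
eef_pos: [0.6254, -0.0078, 0.0729]
tool_rot: [0.0, 0.977, 0.212, -0.0]
contact_force: [-2.3, -3.7, 5.3]
gripper_width: 0.155
```

Emit:
move_arm(
  steps=[-1, 0, 0, 0, 0, 0, 0, -1, 0, 0, 0, 0, 0, 0, 1, 0, 0, 0, 0, 0, 0, 1, 0, 0, 0, 0, 0, 0, 1, 0, 0, 0, 0, 0, 0, 1, 0, 0, 0, 0, 0, 0, 1, 0, 0, 0, 0, 0, 0, 1, 0, 0, 0, 0, 0, 0],
)

```text
t: 8.2
eef_pos: [0.6254, -0.0069, 0.0722]
tool_rot: [-0.0, 0.977, 0.212, -0.0]
contact_force: [-0.3, -0.0, -0.7]
gripper_width: 0.998
```

Emit:
move_arm(
  steps=[1, 0, 0, 3, 0, 0, 0, 1, 0, 0, 4, 0, 0, 0, 1, 0, 0, 4, 0, 0, 0, 1, 0, 0, 0, 0, 0, 0, 1, 0, 0, 0, 0, 0, 0],
)

```text
t: 8.7
eef_pos: [0.6259, -0.007, 0.1834]
tool_rot: [0.0, 0.977, 0.212, 0.001]
contact_force: [-0.3, 0.4, 0.8]
gripper_width: 1.001
```

```bash
python3 - <<'E'
from h import *
c,o=wrist(); print(o["t"],o["eef_pos"],o["q"]); t=toolT(o); print("jaw yaw",np.degrees(np.arctan2(t[1,1],t[0,1])))
im=c["pixels"][:,:,::-1]
cv2.imwrite("pics/w6.png",im)
E
```

```text
8.7 [ 0.62592489 -0.00699958  0.1833816 ] [ 0.08025592  0.48072001 -0.22628203  1.73568774  0.12942438  0.93732308
 -1.34083494]
jaw yaw -65.4938329339297
```

View pics/w6.png

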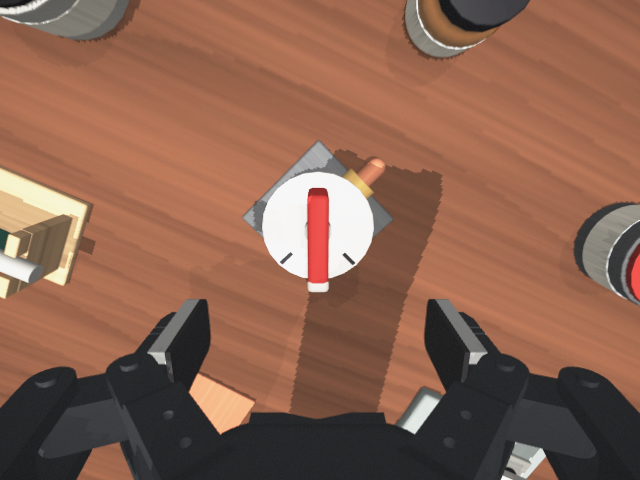

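Emit:
move_arm(
  steps=[1, -1.3, 3.2, 1.2, 0, 0, 8.2, 1, -1.3, 3.2, 1.2, 0, 0, 8.2, 1, -1.3, 3.2, 1.2, 0, 0, 8.2, 1, -1.3, 3.2, 1.2, 0, 0, 8.2, 1, -1.3, 3.2, 1.2, 0, 0, 8.2, 1, -1.3, 3.2, 1.2, 0, 0, 8.2, 1, -1.3, 3.2, 1.2, 0, 0, 8.2, 1, -1.3, 3.2, 0, 0, 0, 8.2],
)

```text
t: 9.55
eef_pos: [0.5207, 0.2503, 0.2662]
tool_rot: [-0.0, 0.704, 0.71, -0.0]
contact_force: [0.2, 0.3, 0.1]
gripper_width: 1.002
```

Emit:
move_arm(
  steps=[1, 0, 0, 0, 0, 0, 0, 1, 0, 0, 0, 0, 0, 0, 1, 0, 0, 0, 0, 0, 0],
)

```text
t: 9.85
eef_pos: [0.5215, 0.2474, 0.2649]
tool_rot: [-0.0, 0.707, 0.707, -0.001]
contact_force: [0.9, -1.5, -0.6]
gripper_width: 0.997
```

```bash
python3 - <<'E'
from h import *
c,o=wrist(); print(o["t"],o["eef_pos"],o["q"]); t=toolT(o); print("jaw yaw",np.degrees(np.arctan2(t[1,1],t[0,1])))
im=c["pixels"][:,:,::-1]
cv2.imwrite("pics/w7.png",im)
for q,z in dict(rack=0,roller=.06).items():
    r=models.place_of("wrist",q); print(q,[(x["position"],round(x["score"],2),at_z(c,x["position"],z).round(4)[:2]) for x in r[:3]])
E
```

```text
9.85 [0.5214985  0.24739742 0.26489471] [-0.10399431  0.3654797  -0.56708634  1.75325204  0.21856625  1.0886976
 -0.74424679]
jaw yaw -0.031171936204451845
rack []
roller []
```

View pics/w7.png

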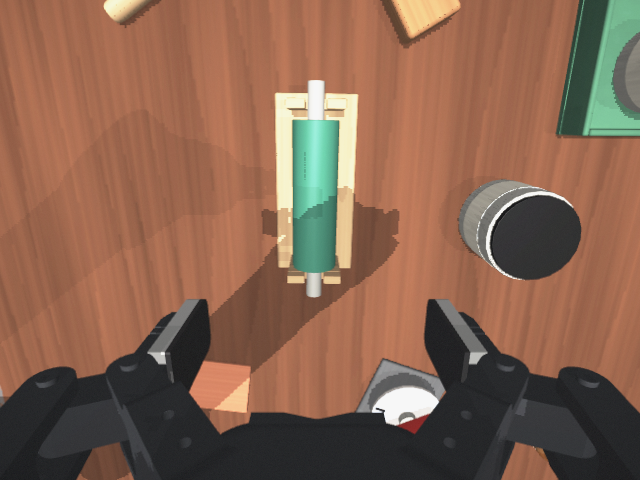

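```bash
python3 - <<'E'
from h import *
from scipy.optimize import least_squares
c,o=wrist(); print(o["eef_pos"])
im=c["pixels"][:,:,::-1]
cv2.imwrite("pics/w8.png",cv2.resize(im[70:305,260:370],None,fx=5,fy=2.5,interpolation=cv2.INTER_CUBIC))
r=models.silhouettes("wrist","roller"); print([(x["score"],x["box"]) for x in r])
if r:
    m=r[0]["region"]; 
    for row in range(75,305,15):
        k=np.flatnonzero(m[row]); print(row,(k.min(),k.max(),k.mean()) if len(k) else None)
E
```

```text
[0.52180892 0.24758192 0.26566511]
[(0.61, [314.6, 188.4, 48.2, 215.6])]
75 None
90 (np.int64(306), np.int64(323), np.float64(314.5))
105 (np.int64(305), np.int64(322), np.float64(313.5))
120 (np.int64(292), np.int64(333), np.float64(312.5))
135 (np.int64(291), np.int64(337), np.float64(314.0))
150 (np.int64(292), np.int64(337), np.float64(314.5))
165 (np.int64(290), np.int64(337), np.float64(313.5))
180 (np.int64(290), np.int64(336), np.float64(313.0))
195 (np.int64(290), np.int64(335), np.float64(312.5))
210 (np.int64(291), np.int64(335), np.float64(313.0))
225 (np.int64(292), np.int64(335), np.float64(313.5))
240 (np.int64(292), np.int64(334), np.float64(313.0))
255 (np.int64(292), np.int64(334), np.float64(313.0))
270 (np.int64(297), np.int64(328), np.float64(312.5))
285 (np.int64(307), np.int64(319), np.float64(313.0))
300 None
```

View pics/w8.png

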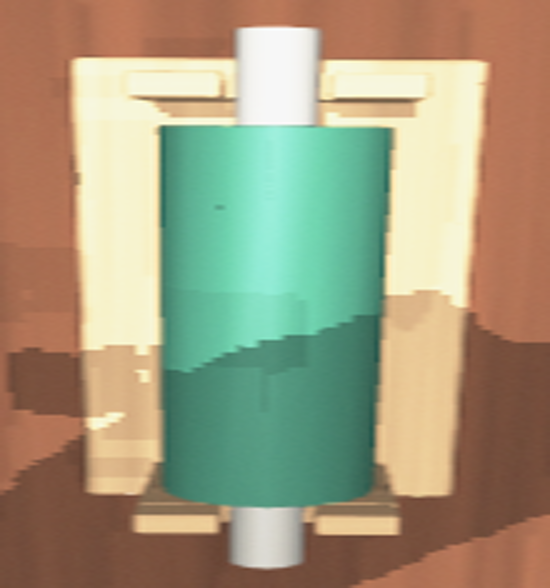

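```bash
python3 - <<'E'
from h import *
c,o=wrist(); print(o["t"],o["eef_pos"],c["T"][:3,3])
def W(x,y,z): return at_z(c,(70+y/2.5,260+x/5),z)
a=W(278,75,.06);b=W(267.5,535,.06);d=a-b;print(a,b,"yaw of axis from +y (cw+)",np.degrees(np.arctan2(d[0],d[1])))
e1=W(279,27,.067);e2=W(267,568,.067);print(e1,e2,(e1+e2)/2,np.linalg.norm(e1-e2),np.degrees(np.arctan2(*(e1-e2)[:2])))
f1=W(277,126,.08);f2=W(270,503,.08);print(f1,f2,(f1+f2)/2,np.linalg.norm(f1-f2))
E
```

```text
10.1 [0.52172793 0.24807985 0.26603613] [0.52194558 0.32321326 0.38421992]
[0.52052061 0.33989369 0.06      ] [0.51825819 0.17374221 0.06      ] yaw of axis from +y (cw+) 0.7801254719894253
[0.52073238 0.35399671 0.067     ] [0.51819906 0.16328591 0.067     ] [0.51946572 0.25864131 0.067     ] 0.19072762719183675 0.7610487314183441
[0.52042844 0.32369884 0.08      ] [0.5189704  0.19539934 0.08      ] [0.51969942 0.25954909 0.08      ] 0.12830778088384873
```

Emit:
move_arm(
  steps=[1, -0.2, 0.5, -3, 0, 0, -0.8, 1, 0, 0.6, -3, 0, 0, 0, 1, 0, 0, -3, 0, 0, 0, 1, 0, 0, -3, 0, 0, 0, 1, 0, 0, -2, 0, 0, 0, 1, 0, 0, 0, 0, 0, 0],
)

```text
t: 10.75
eef_pos: [0.5178, 0.2586, 0.1235]
tool_rot: [-0.001, 0.711, 0.703, -0.003]
contact_force: [-0.7, -0.1, 0.4]
gripper_width: 1.004
```

```bash
python3 - <<'E'
from h import *
c,o=wrist(); print(o["t"],o["eef_pos"],o["q"]); t=toolT(o); print("jaw yaw",np.degrees(np.arctan2(t[1,1],t[0,1])))
cv2.imwrite("pics/w9.png",c["pixels"][:,:,::-1])
E
```

```text
10.75 [0.51782566 0.2585836  0.1235385 ] [-0.17976593  0.53327843 -0.51026384  1.87017748  0.34185017  0.83106928
 -0.87796403]
jaw yaw -0.7034745280123588
```

View pics/w9.png

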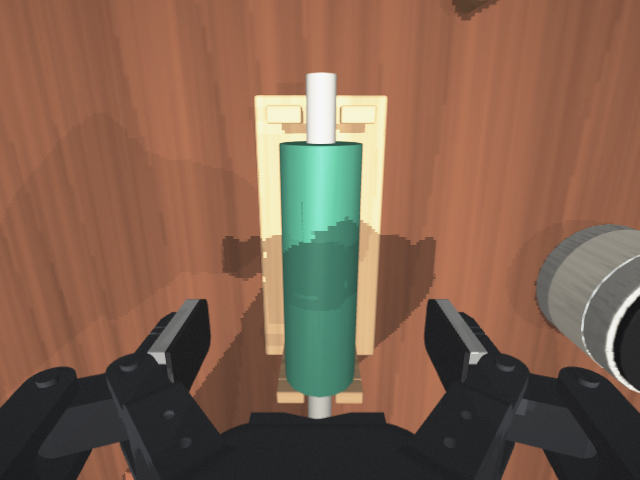

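Emit:
move_arm(
  steps=[1, 0.1, 0, -2, 0, 0, 0, 1, 0, 0, -2, 0, 0, 0, 1, 0, 0, -1.7, 0, 0, 0, 1, 0, 0, 0, 0, 0, 0, 1, 0, 0, 0, 0, 0, 0, -1, 0, 0, 0, 0, 0, 0, -1, 0, 0, 0, 0, 0, 0, -1, 0, 0, 0, 0, 0, 0],
  newtons=50,
)

```text
t: 11.6
eef_pos: [0.5208, 0.2602, 0.0701]
tool_rot: [0.0, 0.711, 0.703, 0.001]
contact_force: [-0.8, -0.6, 0.3]
gripper_width: 0.514
```

Emit:
move_arm(
  steps=[-1, 0, 0, 0, 0, 0, 0, -1, 0, 0, 0, 0, 0, 0, -1, 0, 0, 0, 0, 0, 0, -1, 0, 0, 0, 0, 0, 0],
)

```text
t: 12.0
eef_pos: [0.521, 0.2603, 0.0701]
tool_rot: [0.0, 0.711, 0.703, 0.001]
contact_force: [-0.6, -0.5, 6.0]
gripper_width: 0.451
```

Emit:
move_arm(
  steps=[-1, 0, 0, 1, 0, 0, 0, -1, 0, 0, 2, 0, 0, 0, -1, 0, 0, 3, 0, 0, 0, -1, 0, 0, 4, 0, 0, 0, -1, 0, 0, 4, 0, 0, 0, -1, 0, 0, 0, 0, 0, 0, -1, 0, 0, 0, 0, 0, 0],
)

```text
t: 12.7
eef_pos: [0.5202, 0.2597, 0.2096]
tool_rot: [0.0, 0.711, 0.703, 0.0]
contact_force: [0.4, -0.3, -5.1]
gripper_width: 0.453
```

```bash
python3 - <<'E'
from h import *
c,o=wrist(); print(o["t"],o["eef_pos"],o["contact_force"],o["gripper_width"]); t=toolT(o); print("jaw yaw",np.degrees(np.arctan2(t[1,1],t[0,1])))
cv2.imwrite("pics/w10.png",c["pixels"][:,:,::-1])
E
```

```text
12.7 [0.52016434 0.25966464 0.20963075] [ 0.42898341 -0.32344884 -5.13548418] 0.4528492205699274
jaw yaw -0.6954412703434952
```

View pics/w10.png

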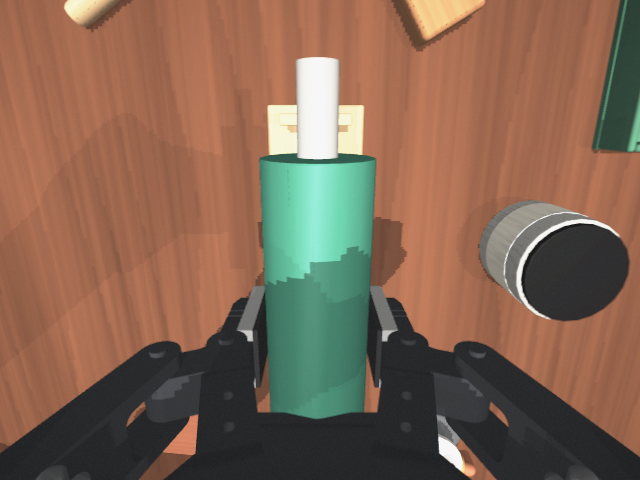

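```bash
python3 - <<'E'
from h import *
c,o=wrist()
im=c["pixels"][:,:,::-1]
cv2.imwrite("pics/w11.png",cv2.resize(im[40:300,240:400],None,fx=4,fy=2.3,interpolation=cv2.INTER_CUBIC))
E
```

```text
(no output)
```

View pics/w11.png

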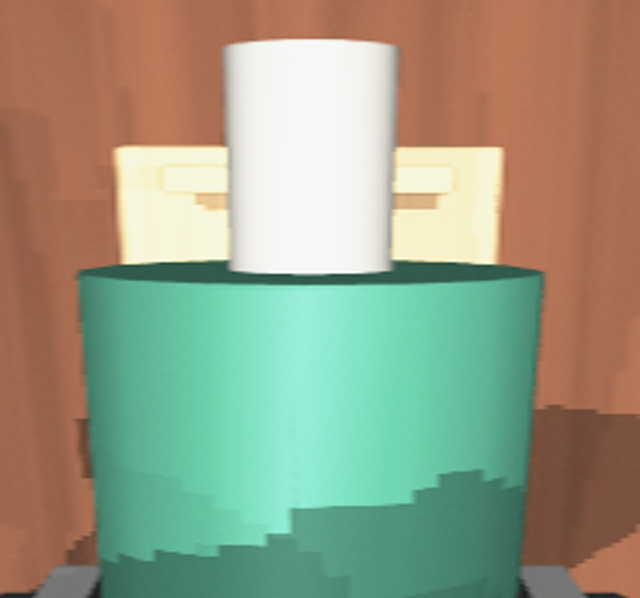

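```bash
python3 - <<'E'
from h import *
from scipy.optimize import least_squares
c,o=wrist(); Tc=np.array(c["T_tool_cam"])
P=lambda x,y: np.array([240+x/4,40+y/2.3])
ob=dict(jl=P(224,46)[0],jr=P(397,46)[0],jt=P(310,38)[1],bl=P(79,272)[0],br=P(544,272)[0],bt=P(310,283)[1],bb=P(300,258)[1],sl=P(99,560),sr=P(522,560))
th=np.linspace(0,2*np.pi,361)
def circ(p,r,l):
    # tool frame: roller axis ~ tool x, jaws tool y, z down.
    x0,y0,z0,pit,yaw=p
    pts=np.c_[np.full_like(th,l),r*np.cos(th),r*np.sin(th)]
    return proj(c,R.from_euler('zy',[yaw,pit]).apply(pts)+[x0,y0,z0],Tc)
def f(p):
    j=circ(p,.007,.095); b=circ(p,.020,.065)
    s=circ(p,.020,.065-.02)
    out=[j[:,0].min()-ob['jl'],j[:,0].max()-ob['jr'],j[:,1].min()-ob['jt'],b[:,0].min()-ob['bl'],b[:,0].max()-ob['br'],b[:,1].max()-ob['bt'],b[:,1].min()-ob['bb']]
    # sides: interpolate silhouettes at several l
    L=np.linspace(.0,.06,13); S=[circ(p,.020,l) for l in L]
    k=[a[:,0].argmin() for a in S]; out.append(np.interp(ob['sl'][1],[a[i,1] for a,i in zip(S,k)][::-1],[a[i,0] for a,i in zip(S,k)][::-1])-ob['sl'][0])
    k=[a[:,0].argmax() for a in S]; out.append(np.interp(ob['sr'][1],[a[i,1] for a,i in zip(S,k)][::-1],[a[i,0] for a,i in zip(S,k)][::-1])-ob['sr'][0])
    return np.array(out)
r=least_squares(f,[0,0,.008,0,0],x_scale=[.01,.01,.01,.05,.05],diff_step=1e-3)
print(r.x*[1000,1000,1000,57.3,57.3],r.fun.round(2))
r=least_squares(lambda q:f([q[0],q[1],q[2],0,q[3]]),[0,0,.008,0],x_scale=[.01,.01,.01,.05],diff_step=1e-3)
print(r.x*[1000,1000,1000,57.3],r.fun.round(2))
E
```

```text
[-1.44866281e+00  3.44019250e-01  1.09630512e+01  5.21509883e-02
  1.05799475e-02] [-0.16  0.34  0.96 -0.85  0.54 -0.51 -0.57 -0.05  0.19]
[-1.45268261e+00  3.43935910e-01  1.09062368e+01  1.06558208e-02] [-0.16  0.34  0.97 -0.85  0.54 -0.56 -0.51 -0.07  0.21]
```

Emit:
move_arm(
  steps=[-1, -0.4, -3, 0, 0, 0, -0.2, -1, -0.5, -4.2, 0, 0, 0, -0.2, -1, -0.5, -4.2, 0, 0, 0, -0.2, -1, -0.5, -4.2, 0, 0, 0, -0.2, -1, -0.5, -4.2, 0, 0, 0, -0.2, -1, -0.5, -4.2, 0, 0, 0, -0.2, -1, -0.5, -4.2, 0, 0, 0, -0.2, -1, -0.5, -4.2, 0, 0, 0, -0.2],
)

```text
t: 13.65
eef_pos: [0.4799, -0.0656, 0.2079]
tool_rot: [-0.001, 0.721, 0.693, -0.001]
contact_force: [0.4, -0.8, -4.6]
gripper_width: 0.446
```

Emit:
move_arm(
  steps=[-1, -0.4, -4.2, 0, 0, 0, 0, -1, -0.4, -4.2, 0, 0, 0, 0, -1, -0.4, -4.2, -1, 0, 0, 0, -1, -0.3, -3, -1, 0, 0, 0, -1, 0, -2, -1, 0, 0, 0, -1, 0, 0, -1, 0, 0, 0, -1, 0, 0, 0, 0, 0, 0, -1, 0, 0, 0, 0, 0, 0],
)

```text
t: 14.45
eef_pos: [0.4661, -0.2385, 0.1685]
tool_rot: [-0.001, 0.72, 0.693, -0.0]
contact_force: [0.4, 0.3, -4.8]
gripper_width: 0.452
```

```bash
python3 - <<'E'
from h import *
c,o=wrist(); print(o["t"],o["eef_pos"],o["contact_force"],o["gripper_width"]); t=toolT(o); print("jaw yaw",np.degrees(np.arctan2(t[1,1],t[0,1])),t[:3,2])
cv2.imwrite("pics/w12.png",c["pixels"][:,:,::-1])
E
```

```text
14.45 [ 0.46611057 -0.23854151  0.1685297 ] [ 0.38649335  0.29713797 -4.78247254] 0.4517983384304112
jaw yaw -2.1864203660447394 [-0.00163893  0.0015835  -0.9999974 ]
```

View pics/w12.png

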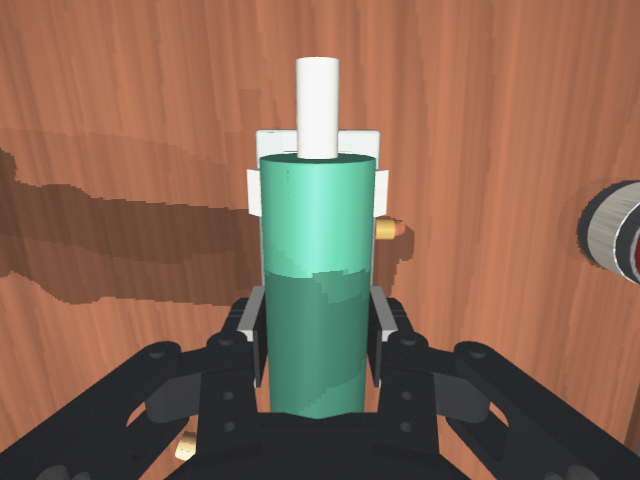

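```bash
python3 - <<'E'
from h import *
c,o=wrist(); print(o["eef_pos"]); T=toolT(o); rc=T@np.array([-.00145,.0003,.0109,1]); print("roller",rc)
a=at_z(c,(131,256.5),.014); b=at_z(c,(131,380),.014); print(a,b,(a+b)/2)
y=np.degrees(np.arctan2(*(b-a)[[1,0]])); print(y, (a+b)/2-R.from_euler('z',y,degrees=True).apply([0,.075,0]))
im=c["pixels"][:,:,::-1]; cv2.imwrite("pics/w13.png",cv2.resize(im[110:260,235:410],None,fx=4.5,fy=4,interpolation=cv2.INTER_CUBIC))
E
```

```text
[ 0.46657076 -0.23857318  0.16911058]
roller [ 0.46681003 -0.24002298  0.15820905  1.        ]
[ 0.42591593 -0.16840752  0.014     ] [ 0.5140726  -0.17179225  0.014     ] [ 0.46999426 -0.17009989  0.014     ]
-2.198760676194506 [ 0.4671168  -0.24504467  0.014     ]
```

View pics/w13.png

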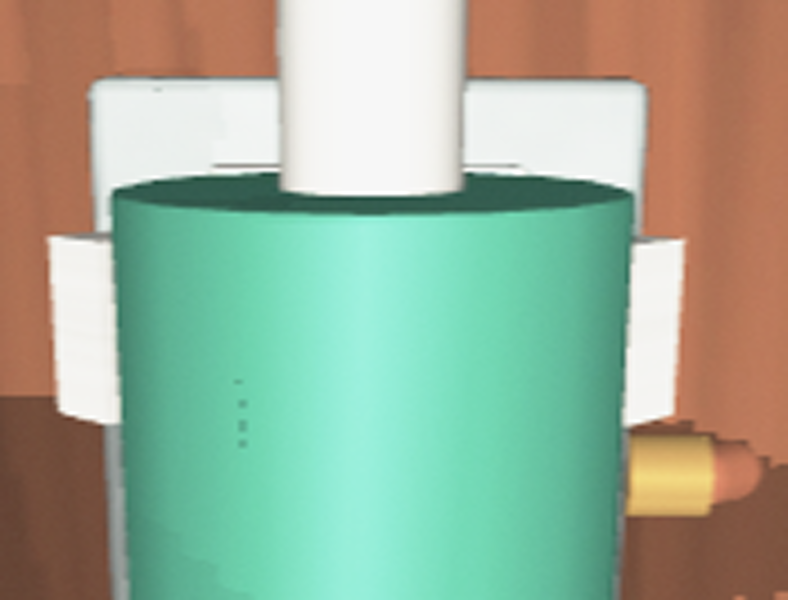

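Emit:
move_arm(
  steps=[-1, -0.1, -0.4, -1.5, 0, 0, -0.2, -1, 0, 0, -1.5, 0, 0, 0, -1, 0, 0, -1.5, 0, 0, 0, -1, 0, 0, -1, 0, 0, 0, -1, 0, 0, -0.5, 0, 0, 0, -1, 0, 0, -0.3, 0, 0, 0, -1, 0, 0, 0, 0, 0, 0, -1, 0, 0, 0, 0, 0, 0],
)

```text
t: 15.35
eef_pos: [0.4658, -0.2441, 0.1068]
tool_rot: [0.0, 0.722, 0.692, 0.0]
contact_force: [-0.0, -0.2, -4.0]
gripper_width: 0.449
```

Emit:
move_arm(
  steps=[-1, 0, 0, -0.3, 0, 0, 0, -1, 0, 0, -0.3, 0, 0, 0, -1, 0, 0, -0.3, 0, 0, 0, -1, 0, 0, -0.2, 0, 0, 0, -1, 0, 0, -0.2, 0, 0, 0, -1, 0, 0, 0, 0, 0, 0, -1, 0, 0, 0, 0, 0, 0],
)

```text
t: 16.05
eef_pos: [0.4657, -0.244, 0.0935]
tool_rot: [0.0, 0.722, 0.692, 0.0]
contact_force: [0.5, 0.5, -1.8]
gripper_width: 0.454
```

Emit:
move_arm(
  steps=[-1, 0, 0, -0.2, 0, 0, 0, -1, 0, 0, -0.2, 0, 0, 0, -1, 0, 0, -0.2, 0, 0, 0, -1, 0, 0, 0, 0, 0, 0, -1, 0, 0, 0, 0, 0, 0, -1, 0, 0, 0, 0, 0, 0],
)

```text
t: 16.65
eef_pos: [0.4663, -0.2441, 0.088]
tool_rot: [0.001, 0.722, 0.692, 0.0]
contact_force: [0.3, 0.6, 5.9]
gripper_width: 0.45
```

```bash
python3 - <<'E'
from h import *
c,o=wrist(); print(o["t"],o["eef_pos"],o["contact_force"],o["torque"],o["gripper_width"]); t=toolT(o); print("jaw yaw",np.degrees(np.arctan2(t[1,1],t[0,1])),t[:3,2])
cv2.imwrite("pics/w14.png",c["pixels"][:,:,::-1])
E
```

```text
16.65 [ 0.46631859 -0.24409647  0.08804436] [0.32392493 0.64894079 5.86968183] [0.25219664 0.09533763 0.11702149] 0.45006700302996083
jaw yaw -2.4732509469712913 [ 1.77538808e-03 -5.79100442e-04 -9.99998256e-01]
```

View pics/w14.png

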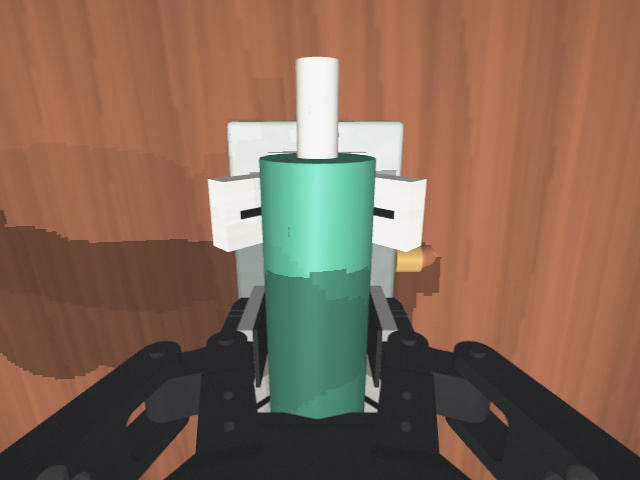

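Emit:
move_arm(
  steps=[-1, 0, 0, -0.1, 0, 0, 0, -1, 0, 0, -0.1, 0, 0, 0, -1, 0, 0, 0, 0, 0, 0, -1, 0, 0, 0, 0, 0, 0, -1, 0, 0, 0, 0, 0, 0, -1, 0, 0, 0, 0, 0, 0],
)

```text
t: 17.3
eef_pos: [0.4667, -0.2441, 0.0864]
tool_rot: [0.001, 0.722, 0.692, 0.001]
contact_force: [-0.3, 1.5, 8.4]
gripper_width: 0.454
```

```bash
python3 - <<'E'
from h import *
c,o=wrist(); print(o["t"],o["eef_pos"],o["contact_force"],o["torque"],o["gripper_width"]); print("roller",(toolT(o)@np.array([-.00145,.0003,.0109,1])).round(4))
im=c["pixels"][:,:,::-1]
cv2.imwrite("pics/w15.png",cv2.resize(im[40:300,200:440],None,fx=3.2,fy=2.3,interpolation=cv2.INTER_CUBIC))
s=cams.read_camera("scene"); cv2.imwrite("pics/s15.png",cv2.resize(s["pixels"][150:370,150:440,::-1],None,fx=2.7,fy=2.7,interpolation=cv2.INTER_CUBIC))
E
```

```text
17.3 [ 0.46668733 -0.24413301  0.08639515] [-0.30434018  1.54868114  8.40981455] [0.28019584 0.16466425 0.06842549] 0.45363284941385695
roller [ 0.467  -0.2456  0.0755  1.    ]
```

View pics/w15.png

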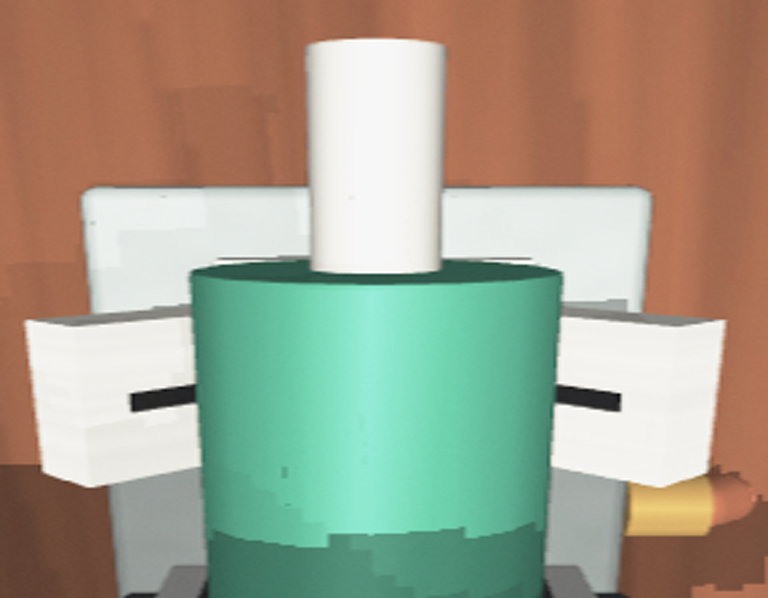

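View pics/s15.png

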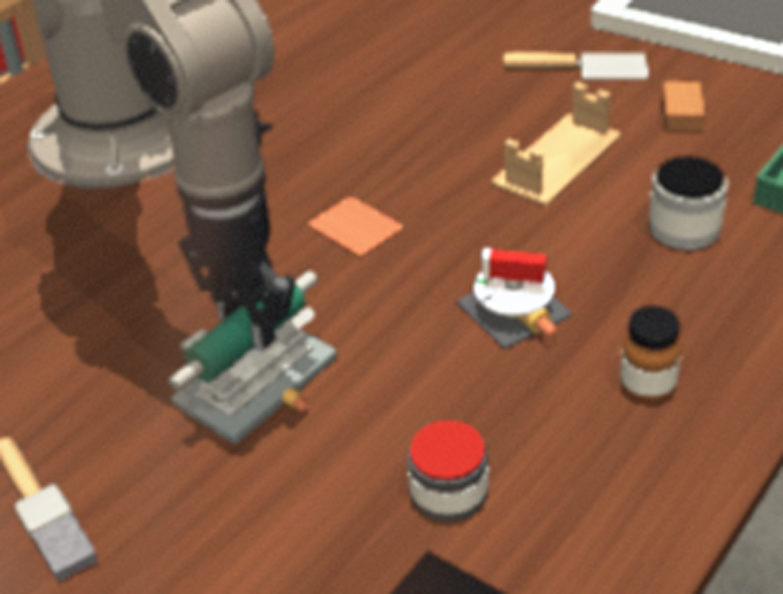

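```bash
python3 - <<'E'
from station import status,order
o=status.get_obs(); print(o["t"],o["eef_pos"],o["contact_force"]); print(order.hand_in()); o=status.get_obs(); print(o["t"],o["eef_pos"],o["contact_force"])
E
```

```text
17.4 [ 0.46668406 -0.24415767  0.08640212] [0.30043577 1.27300084 9.06260817]
the job is handed in; nothing more can be done
None
the job is handed in; nothing more can be done
```

I turned the valve to the half-open mark, lifted the roller off the rack and seated it in the V. I handed the job in at 17.4 s, still gripping the roller and pressing it down. The hand-in gave no verdict.

Last checks:
- **Valve:** in the wrist picture taken after I let go, the handle sat midway between the closed and open marks and covered the green one.
- **Roller in the V:** it looked symmetric between the two sloping faces. By measurement it was about 1–1.5 mm off centre along the V, and in line with it to within about 0.1 degrees.
- **How far down:** the force, about 13 N on the springs including the weight, suggests about 8.5 mm. The tool height suggests about 9.5 mm. The two differ by 1 mm, but both are well past halfway.
- **Other things on the bench:** the bystanders in view looked unmoved in the last scene picture. I did not measure them again.

One reading I did not explain: the wrist showed a steady moment of about 0.28 N m while pressing. One of the two supports may be carrying more of the load than the other. I could not check the force on each face directly.

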